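# Fit and tighten the lock knob of an orbital shaker

## Task

Lift the T-handled lock knob out of its sloping rest and fit its square stem into the square socket of the round boss on the shaker's platform: press lightly and turn it a little at a time until it drops fully home. Then turn it clockwise (seen from above) until it comes to its stop, let go and leave it standing there. Leave the beaker and bottle on the platform and the glass dishes by the rest where they are.

Things in the scene. Friction and masses are not known exactly. Their poses are not given: they have to be found in the camera images.
- knob_bar (a point): Centre of the lock knob's black crossbar, the place to grip: 100 mm long (along y), 20 mm thick (along x), 24 mm high (along z). It lies on the knob's axis, 92 mm above the foot and 12 mm below the top. z runs from stem to crossbar. At the start the knob leans in the rest: its z axis is about 28 degrees from vertical, the top leaning to the robot's side.
- lock_knob: The loose T-shaped knob, about 0.3 kg; origin: centre of the stem's flat end (foot), axes as knob_bar. Steel stem 40 x 40 mm square (faces square to x and y), 60 mm long, foot edges bevelled 2.5 mm over 7 mm of height; above it a round neck 18 mm across and 22 mm long, then the crossbar.
- rest_seat (a point): On the fixed rest, where the centre of the knob's foot stands, 34 mm above the bench. z up, x away from the robot. Grey base 130 x 90 mm with a dark trough leaning 28 degrees towards -x: 60 mm back plate under the stem, a cheek each side (2.5 mm play), end plate under the foot; open at the top and the upper side. The knob comes out along its own axis.
- boss_mouth (a point): Centre of the square socket's mouth, in the top face of the round aluminium boss (94 mm across, 34 mm high) amid the shaker's platform. Socket 44 mm square, 26 mm deep, axis upright. z up, x and y along the shaker's housing, NOT along the socket's sides. Knob fully home: foot on the socket floor 26 mm below this point, crossbar's centre 66 mm above it.
- shaker: Fixed white orbital shaker, 250 x 240 mm, its aluminium platform 80 mm above the bench; origin under its centre. The boss turns in the platform; at what angle the socket lies is not reported (nor does joint hub tell): any angle, to be seen from above or found by feel. The stem fits every 90 degrees and drops in when within about 5 degrees when well centred.
- hub (a joint): Turn of the boss (rad): 0 slack, growing as it is turned clockwise seen from above, hard stop at 1.1 (tight). It starts between 0 and 0.4 and stays where it is left. Turning takes 0.3 N m, more than a light press of the stem on its top face drags. Its zero has no fixed relation to the socket's sides.
- beaker: empty glass beaker, 54 mm across, 70 mm high, standing in one corner of the shaker's platform. A bystander. Origin: centre of its underside.
- reagent: brown glass bottle, 44 mm across, 85 mm high, standing in the opposite corner of the platform. A bystander. Origin: centre of its underside.
- petri: two stacked glass dishes, 90 mm across, 27 mm high, on the bench beyond the rest. A bystander. Origin: centre of its underside.
Things that resemble listed ones, but are neither listed nor needed, are in the scene too. What is shaped like the lock_knob but red is not meant.

How it is judged (in metres and radians):
On the way, in this order (a step that is already met when the one before it is completed fails the run):
1. the knob is drawn out of the rest and clear of it (distance between lock_knob and rest_seat above 0.08 m), for 0.1 s.
2. the knob's stem is fully home in the socket while the boss is not yet tight (z of lock_knob in the frame of boss_mouth below -0.022 m and horizontal distance between lock_knob and boss_mouth below 0.004 m and angle between knob_bar's own z axis and vertical below 0.07 rad and value of joint hub below 0.95 rad), for 0.1 s.
At the end, for the whole second after the job is handed in: The knob stands upright (within 4 degrees) in the socket, at least 22 of its 26 mm deep and within 4 mm of the axis, at rest, and the boss is turned clockwise to its stop (joint hub above 1.04 of 1.1 rad) (z of lock_knob in the frame of boss_mouth below -0.022 m and horizontal distance between lock_knob and boss_mouth below 0.004 m and angle between knob_bar's own z axis and vertical below 0.07 rad and value of joint hub above 1.04 rad and linear speed of lock_knob below 0.02 m/s); the robot touches nothing.
It fails at once if one of these is displaced by more than 30 mm or tipped over: beaker, reagent, petri (distance of any of beaker, reagent, petri from where it was at the start of the episode above 0.03 m or angle between any of beaker, reagent, petri's own z axis and vertical above 0.5 rad).
It also fails if it takes over 72 s, if anything falls off the work surface, if the arm or the gripper's body presses on something with over 40 N, if the wrist force passes 120 N, or if a joint passes its speed limit or range.

## Robot

A 7-joint arm with a two-finger parallel gripper is mounted at the origin on the work surface. World frame = base frame: x ahead of the robot, y to its left, z up, the work surface at z = 0. Lengths are in mm, angles in rad, forces in N, time in s.
With the tool pointing down it reaches from about 400 to 875 mm from the base axis. Payload 4.4 kg.
Tool frame: the origin (TCP) lies at the very end of the fingers, on their centre line; the grasp point (between the pads) lies 19 mm behind it; z points along the fingers, y is the line along which they close (so a half turn about z gives the same grasp; the last joint's range is limited). The gripper opens to 85 mm and grips with 20 to 120 N. Pads are 22 mm wide; open, the fingers measure 114 mm over their backs; the gripper's body (76 mm by 85 mm) begins 54 mm behind the grasp point. The pads swing forward as they close: fully open they stand 13 mm farther back than shut.
Start: joints at [-1.335, 0.628, 0.038, 1.517, -0.027, 0.996, -0.02], TCP at [193.181, 620.644, 231.313] pointing down, gripper open.
Joint ranges: [-3.06, 3.06], [-0.37, 2.12], [-1.25, 1.32], [0.18, 2.47], [-1.1, 4.24], [0.23, 1.98], [-2.94, 2.94]. Speed limits (rad/s): [2.57, 2.57, 3.14, 3.14, 3.14, 3.14, 3.14].

## Interface

Orientations are given as [roll, pitch, yaw] about the fixed x, y, z axes, in that order (R = Rz(yaw) Ry(pitch) Rx(roll)).
In Python, from cell import ctrl gives the robot as it stands.
- The arm moves only by the tool step_arm, never from a script. Its argument "series" is a list that holds one entry, the list of rows, each a list of 7 numbers: the turn, a rotation vector about the tool's x, y, z as a fraction of full scale, then the shift along the tool's x, y, z as a fraction of full scale, then the closure, from 0 (fully open) to 1 (shut). In form: [[[ax, ay, az, tx, ty, tz, gripper], ...]]. A call has 1 to 12 rows; each row shifts and turns the commanded pose from where the row before left it, along the tool's axes as they then stand; what a row does not reach is not made up. Full scale, the value 1, is 150 mm for a shift and 45 degrees for a turn. A row lasts 1/10 s, in which the tool goes at most 50 mm and 8.59 degrees, less where a joint would pass 70% of its speed; a pose out of reach is approached as far as the arm can. A call with a number of a shift or a turn outside -1 to 1 is refused whole. A call with a gripper value outside its range is refused whole. The fingers move at their own pace and stop on an object; the grip force is fixed at half the most. Time passes only in rows, so rows that do not move let the fingers close. It gives the time, the measured TCP pose, the force, the opening and the grip force at its end, in the units of the state.
- ctrl.read_state(): the state, without advancing time (a new reading comes with each control period).
- ctrl.get_image(name): name is "scene" or "side" or "wrist"; returns a dict with "img" (420x560x3 uint8, red, green, blue), "fx", "fy", "cx", "cy" (pixels), "R" (3x3) and "t" (3): a world point X has camera coordinates R X + t. Camera axes: x right, y down, z forward; pixel columns grow to the right and rows downward; lengths in mm; the calibration is good to about 2 mm. A picture is of the moment at which its call begins. There is no depth.
- ctrl.finish_job(): hands the job in; it is judged then, once.
Trained networks look in a picture, given as the dict that the camera call returned (one of the last four; its "shot" number tells which), for a name from the list of things; names that differ only in an ending like _2 or _b are one class to them, and where a whole thing is asked for, a point or a joint stands for the part that bears it (a point fixed in the world has none). Each returns a list of dicts, best first, with "score" (0 to 1); they miss things now and then, are a little off and sometimes report something else, mostly with a low value. They report only what shows in the picture. A call takes as long as a camera call. They do not tell look-alikes from the thing itself.
- ctrl.recognise(picture, thing): "centre" ([column, row] in pixels, amid what is visible of it).
The state is a dict: "clock": time; "qpos": joint angles; "qd": joint speeds; "tau": joint torques, N m; "eef_pos": TCP position; "tool_rot": TCP orientation; "force": force on the tool from outside, world axes, zero at the start; "torque": the same for the moment, N m; "width": finger opening in mm; "gripper_force": force on a finger pad.
Only numpy, scipy, OpenCV 4.12 (cv2) and the standard library are available. Lean on these libraries where they do the work, as an engineer would, in place of code of your own. Each camera call takes 0.05 s, during which the arm holds its last target. There are 200 camera calls.

## Working session

There is one attempt and no reset: what is moved stays moved. The work goes in short steps, Python scripts to look and compute and a tool call to move; the robot and the scene stay as the last step left them, time stands still between calls to the robot, and variables do not carry over. Pictures are saved under pics/ and viewed, at most 10 in all, crops included, and the job is handed in when it is done.

Besides the shell and the picture viewer there is one more tool, called after "Call:" as name(argument=value, ...) on one line, values as JSON. step_arm: Moves the arm, as the interface text tells. Shift numbers are shares of 150 mm and turn numbers shares of 45 degrees, none past 1 either way. Its arguments: {"type":"object","properties":{"series":{"type":"array","items":{"type":"array","items":{"type":"array","items":{"type":"number","minimum":-1,"maximum":1}}}}},"required":["series"]}

```bash
ls; mkdir -p pics
cat > h.py <<'E'
import numpy as np, cv2
from scipy.spatial.transform import Rotation as Ro
from cell import ctrl
def ray(p,uv):
    d=np.array([(uv[0]-p['cx'])/p['fx'],(uv[1]-p['cy'])/p['fy'],1.]); R=np.array(p['R']);t=np.array(p['t'])
    d=R.T@d; return -R.T@t, d/np.linalg.norm(d)
def tri(obs):
    A=np.zeros((3,3));b=np.zeros(3)
    for p,uv in obs:
        c,d=ray(p,uv);M=np.eye(3)-np.outer(d,d);A+=M;b+=M@c
    return np.linalg.solve(A,b)
def plane(p,uv,z):
    c,d=ray(p,uv);return c+d*(z-c[2])/d[2]
def proj(p,X):
    x=np.array(p['R'])@np.array(X)+np.array(p['t']);return [p['fx']*x[0]/x[2]+p['cx'],p['fy']*x[1]/x[2]+p['cy']]
def save(p,n): cv2.imwrite('pics/'+n,np.ascontiguousarray(p['img'][:,:,::-1]))
E
python3 - <<'E'
from h import *
s=ctrl.read_state();print(s)
P={n:ctrl.get_image(n) for n in('scene','side','wrist')}
for n,p in P.items():
    save(p,n+'0.png')
    for th in('knob_bar','lock_knob','shaker','boss_mouth','beaker','reagent','petri','rest_seat'):
        print(n,th,[(np.round(d['centre']),round(d['score'],2)) for d in ctrl.recognise(p,th)][:3])
a=np.hstack([P['scene']['img'],P['side']['img']]);
cv2.imwrite('pics/ab.png',cv2.resize(a[:,:,::-1],None,fx=.714,fy=.714))
E
```

```text
pics
{'clock': 0.0, 'qpos': array([-1.33478186,  0.62932208,  0.0384698 ,  1.51836402, -0.02700604,
        0.99632229, -0.02001807]), 'qd': array([ 0.00095993, -0.00078625, -0.0012506 , -0.00088622, -0.00071701,
       -0.00173023,  0.00044825]), 'tau': array([-5.44084505e-04, -5.63405156e+01,  1.22666940e+00, -1.93444616e+01,
        1.13216811e-02,  1.08885768e-02, -2.12963940e-07]), 'eef_pos': array([193.01386514, 620.02321151, 230.40647196]), 'tool_rot': array([-3.13969602e+00,  3.52351276e-05,  2.83973442e+00]), 'force': array([-0.53522245,  0.19168273,  0.96118806]), 'torque': array([-0.02888619, -0.00406833,  0.04423983]), 'gripper_force': 0.0, 'width': 85.23526142801812}
scene knob_bar [(array([350., 138.]), 0.94), (array([316., 168.]), 0.89), (array([296.,  93.]), 0.73)]
scene lock_knob [(array([301.,  92.]), 0.83), (array([247., 136.]), 0.81), (array([352., 133.]), 0.73)]
scene shaker [(array([258., 354.]), 0.87)]
scene boss_mouth [(array([261., 355.]), 0.6), (array([310., 192.]), 0.39)]
scene beaker [(array([322., 287.]), 0.77)]
scene reagent [(array([317., 166.]), 0.31)]
scene petri [(array([360., 213.]), 0.94)]
scene rest_seat [(array([307., 192.]), 0.91)]
side knob_bar [(array([181., 406.]), 0.96), (array([147., 332.]), 0.91), (array([290., 361.]), 0.87)]
side lock_knob [(array([147., 331.]), 0.87), (array([228., 250.]), 0.78), (array([187., 408.]), 0.61)]
side shaker [(array([318., 167.]), 0.58)]
side boss_mouth [(array([192., 237.]), 0.45), (array([366., 134.]), 0.35)]
side beaker [(array([268., 138.]), 0.97)]
side reagent [(array([368., 133.]), 0.8)]
side petri [(array([193., 236.]), 0.97)]
side rest_seat [(array([229., 283.]), 0.68)]
wrist knob_bar [(array([204., 344.]), 0.66), (array([ 32., 335.]), 0.62)]
wrist lock_knob [(array([ 33., 338.]), 0.88), (array([203., 347.]), 0.68)]
wrist shaker []
wrist boss_mouth []
wrist beaker []
wrist reagent []
wrist petri []
wrist rest_seat []
```

View pics/ab.png

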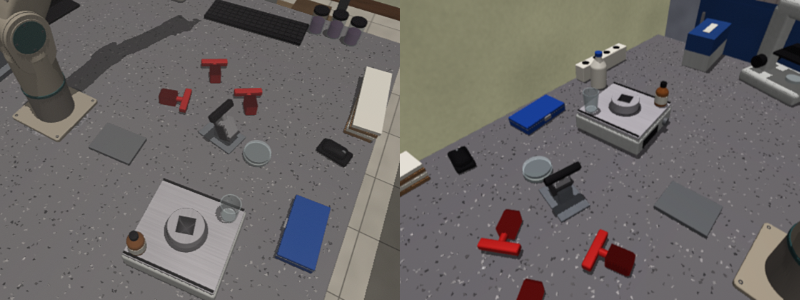

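View pics/side0.png

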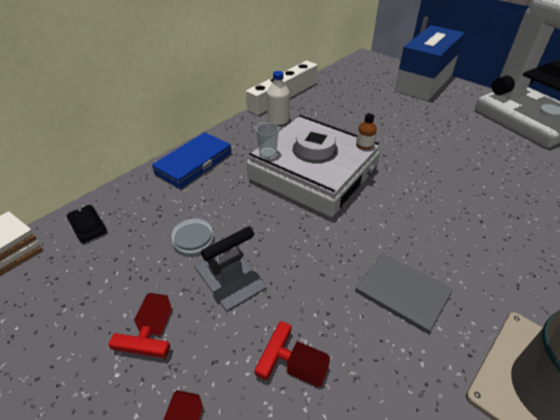

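The scene view (full-size pixels) has the black knob's bar near (309,157), the boss near (260,320) and the rest below the bar. The side view has the bar at (228,243), the boss mouth at (316,138) and the red look-alikes below. Next I segment the bar ends and the socket.

Run:
```python
from h import *
P={n:ctrl.get_image(n) for n in('scene','side')}
pr={'scene':(309,157),'side':(228,243)}; pb={'scene':(260,318),'side':(316,138)}
bar={};mo={}
for n,p in P.items():
    g=p['img'].max(2)
    for nm,pt,out in(('bar',pr[n],bar),('mouth',pb[n],mo)):
        m=(g<(45 if nm=='bar' else 70)).astype(np.uint8)
        k,l,st,ce=cv2.connectedComponentsWithStats(m)
        d=[(np.hypot(*(ce[i]-pt)),i) for i in range(1,k) if st[i,4]>60]
        i=min(d)[1];print(n,nm,st[i],ce[i]);
        ys,xs=np.where(l==i)
        if nm=='mouth': pass
        else:
            r=cv2.minAreaRect(np.c_[xs,ys].astype(np.float32));print(r,cv2.boxPoints(r).round(1).tolist())
        out[n]=ce[i]
c=[]
for n,(x,y) in pr.items():
    p=P[n]; c.append(cv2.resize(p['img'][y-55:y+55,x-65:x+65],(390,330),interpolation=cv2.INTER_CUBIC))
for n,(x,y) in pb.items():
    p=P[n]; c.append(cv2.resize(p['img'][y-55:y+55,x-65:x+65],(390,330),interpolation=cv2.INTER_CUBIC))
a=np.vstack([np.hstack(c[:2]),np.hstack(c[2:])])[:,:,::-1]
cv2.imwrite('pics/c.png',cv2.resize(a,None,fx=.9,fy=.9))
print('bar',tri([(P[n],bar[n]) for n in P]));
```

```text
scene bar [292 139  35  35 461] [308.77440347 155.40997831]
((309.2500305175781, 154.75001525878906), (12.727922439575195, 41.719295501708984), 45.0) [[290.0, 165.0], [319.5, 135.5], [328.5, 144.5], [299.0, 174.0]]
scene mouth [246 303  28  25 351] [258.13960114 313.04843305]
side bar [201 227  53  49 934] [225.63062099 249.45182013]
((230.82022094726562, 249.11236572265625), (29.043943405151367, 55.96788787841797), 57.9946174621582) [[199.39999389648438, 251.60000610351562], [246.89999389648438, 222.0], [262.20001220703125, 246.60000610351562], [214.8000030517578, 276.29998779296875]]
side mouth [306 132  20  12 149] [315.61744966 137.53020134]
bar [533.55648092 195.60228834 104.15915242]
```

View pics/c.png

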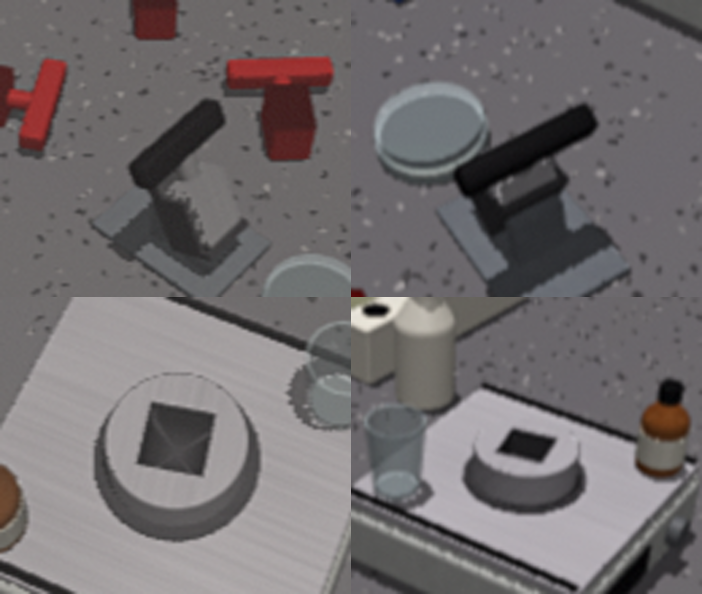

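The crops show the bar ends at scene (321,142) and (298,166), and at side (249,233.5) and (207,255). The socket is a square rotated relative to the housing, with its corners clearly visible in the scene view.

Run:
```python
from h import *
S=ctrl.get_image('scene');D=ctrl.get_image('side')
a=tri([(S,(321.4,142)),(D,(207,254.7))]);b=tri([(S,(297.7,166)),(D,(248.9,233.5))])
a2=tri([(S,(321.4,142)),(D,(248.9,233.5))])
print('ends',a,b,'len',np.linalg.norm(a-b),'mid',(a+b)/2,'alt',a2)
q=np.array([(251.3,301.9),(274.6,307),(270.2,329.7),(245.7,324.9)])
m=tri([(S,q.mean(0)),(D,(315.8,138.2))]);print('mouth',m)
for z in(114,m[2]):
    w=np.array([plane(S,c,z) for c in q]);e=np.roll(w,-1,0)-w
    print(w.mean(0),np.linalg.norm(e,axis=1),np.degrees(np.arctan2(e[:,1],e[:,0])))
print('rest',plane(S,(307,192),20))
for th in('petri','beaker','reagent','lock_knob'):
  for n,p in(('S',S),('D',D)): print(th,n,[(plane(p,d['centre'],{'petri':14,'beaker':115,'reagent':120,'lock_knob':80}[th]).round(),round(d['score'],2)) for d in ctrl.recognise(p,th)][:3])
s=ctrl.read_state();print(ctrl.get_image('wrist')['t'],Ro.from_euler('xyz',s['tool_rot']).as_matrix().round(3))
p=ctrl.get_image('wrist');print('camera pos',-np.array(p['R']).T@p['t'],np.array(p['R']).round(3),p['fx'])
```

```text
ends [542.51902374 232.67779211 116.34789165] [526.96190215 147.54498506 112.95630172] len 86.60901656639007 mid [534.74046295 190.11138858 114.65209668] alt [530.47494731 182.36864081 148.66708607]
mouth [ 628.28753376 -183.32704746  110.9828561 ]
[ 628.98651665 -183.97687603  114.        ] [42.4984131  42.25951379 43.20273445 43.45833686] [  16.2490244   -71.10286212 -162.12546332  107.9177463 ]
[ 628.32600954 -182.92036247  110.9828561 ] [42.65424414 42.41446884 43.36114805 43.61768769] [  16.2490244   -71.10286212 -162.12546332  107.9177463 ]
rest [551.01826495 160.89821871  20.        ]
petri S [(array([676., 173.,  14.]), 0.97), (array([535., 247.,  14.]), 0.66)]
petri D [(array([678., 171.,  14.]), 0.76)]
beaker S [(array([699., -82., 115.]), 0.66), (array([ 629., -190.,  115.]), 0.51)]
beaker D [(array([708., -97., 115.]), 0.93), (array([ 543., -274.,  115.]), 0.33)]
reagent S [(array([ 560., -288.,  120.]), 0.65)]
reagent D [(array([ 543., -277.,  120.]), 0.89)]
lock_knob S [(array([570., 331.,  80.]), 0.94), (array([370., 192.,  80.]), 0.89), (array([562., 195.,  80.]), 0.85)]
lock_knob D [(array([386., 413.,  80.]), 0.94), (array([525., 379.,  80.]), 0.74), (array([555., 176.,  80.]), 0.67)]
[-651.10995925  -41.5415115   381.51558011] [[-0.955  0.297 -0.   ]
 [ 0.297  0.955  0.   ]
 [ 0.     0.    -1.   ]]
camera pos [114.61272921 646.08861431 375.04341112] [[ 0.298  0.955  0.   ]
 [ 0.904 -0.282  0.32 ]
 [ 0.306 -0.095 -0.947]] 309.2095764481683
```

```bash
cat >> h.py <<'E'
def plan(pos,R):
    s=ctrl.read_state();R0=Ro.from_euler('xyz',s['tool_rot']).as_matrix();d=np.array(pos)-s['eef_pos']
    rv=Ro.from_matrix(R0.T@R).as_rotvec()
    print('shift in start axes /150:',(R0.T@d/150).round(4),'n>=%.1f'%(np.linalg.norm(d)/50),'| in end axes',(R.T@d/150).round(4))
    print('turn /45deg:',(np.degrees(rv)/45).round(4),'n>=%.1f'%(np.degrees(np.linalg.norm(rv))/8.59))
def kR(yaw,tilt):  # knob rotation; knob x yaw deg; leaning to -x
    return (Ro.from_euler('z',yaw,degrees=True)*Ro.from_euler('y',-tilt,degrees=True)).as_matrix()
def toolR(K):  # tool y=knob x, z=-knob z
    y=K[:,0];z=-K[:,2];return np.c_[np.cross(y,z),y,z]
E
python3 - <<'E'
from h import *
bar=np.array([534.7,190.1,114.9]);K=kR(-10.3,28);print(K)
T=bar+K[:,2]*100;print(T);plan(T,toolR(K))
E
```

```text
[[ 8.68718926e-01  1.78802215e-01 -4.61906046e-01]
 [-1.57872985e-01  9.83885038e-01  8.39425554e-02]
 [ 4.69471563e-01  6.93889390e-18  8.82947593e-01]]
[488.50939536 198.49425554 203.19475929]
shift in start axes /150: [-2.7164 -2.1017  0.1874] n>=10.3 | in end axes [-2.4168  2.0666  1.3111]
turn /45deg: [-0.5087 -0.4501  1.805 ] n>=10.1
```

Call:
step_arm(series=[[[0, 0, 0, -0.2264, -0.1751, 0.0156, 0], [0, 0, 0, -0.2264, -0.1751, 0.0156, 0], [0, 0, 0, -0.2264, -0.1751, 0.0156, 0], [0, 0, 0, -0.2264, -0.1751, 0.0156, 0], [0, 0, 0, -0.2264, -0.1751, 0.0156, 0], [0, 0, 0, -0.2264, -0.1751, 0.0156, 0], [0, 0, 0, -0.2264, -0.1751, 0.0156, 0], [0, 0, 0, -0.2264, -0.1751, 0.0156, 0], [0, 0, 0, -0.2264, -0.1751, 0.0156, 0], [0, 0, 0, -0.2264, -0.1751, 0.0156, 0], [0, 0, 0, -0.2264, -0.1751, 0.0156, 0], [0, 0, 0, -0.2264, -0.1751, 0.0156, 0]]])

```text
clock: 3.25
eef_pos: [489.6, 197.1, 203.4]
tool_rot: [3.141, 0.0, 2.84]
force: [0.4, 0.2, -0.3]
width: 85.1
gripper_force: 0.0
```

Call:
step_arm(series=[[[-0.0424, -0.0375, 0.1504, 0, 0, 0, 0], [-0.0424, -0.0375, 0.1504, 0, 0, 0, 0], [-0.0424, -0.0375, 0.1504, 0, 0, 0, 0], [-0.0424, -0.0375, 0.1504, 0, 0, 0, 0], [-0.0424, -0.0375, 0.1504, 0, 0, 0, 0], [-0.0424, -0.0375, 0.1504, 0, 0, 0, 0], [-0.0424, -0.0375, 0.1504, 0, 0, 0, 0], [-0.0424, -0.0375, 0.1504, 0, 0, 0, 0], [-0.0424, -0.0375, 0.1504, 0, 0, 0, 0], [-0.0424, -0.0375, 0.1504, 0, 0, 0, 0], [-0.0424, -0.0375, 0.1504, 0, 0, 0, 0], [-0.0424, -0.0375, 0.1504, 0, 0, 0, 0]]])

```text
clock: 4.45
eef_pos: [486.3, 198.8, 200.2]
tool_rot: [2.691, 0.022, 1.481]
force: [-0.4, -0.1, -1.7]
width: 85.2
gripper_force: 0.0
```

Run:
```python
from h import *
s=ctrl.read_state();print(s['clock'],s['eef_pos'],s['qpos'],s['force'])
bar=np.array([534.7,190.1,114.9]);K=kR(-10.3,28)
plan(bar+K[:,2]*100,toolR(K))
p=ctrl.get_image('wrist');save(p,'w1.png');print(proj(p,bar),[proj(p,bar+K[:,1]*k) for k in(-50,50)])
print([(d['centre'],d['score']) for d in ctrl.recognise(p,'knob_bar')])
```

```text
4.45 [486.30139805 198.78680998 200.23296667] [-1.29776829  0.58393744  0.97020666  2.26102707 -1.00889411  0.24698974
  0.36321576] [-0.35970985 -0.07010769 -1.70383108]
shift in start axes /150: [-0.0011  0.0219 -0.0113] n>=0.1 | in end axes [ 0.0007  0.0224 -0.0105]
turn /45deg: [-0.0476 -0.0272  0.1149] n>=0.7
[np.float64(288.11598222941694), np.float64(215.8717829204683)] [[np.float64(282.5591571471005), np.float64(269.6888129876782)], [np.float64(294.36099589599513), np.float64(155.38974807400157)]]
[([37.7, 166.9], 0.88), ([291.4, 207.9], 0.85), ([277.3, 30.4], 0.58)]
```

View pics/w1.png

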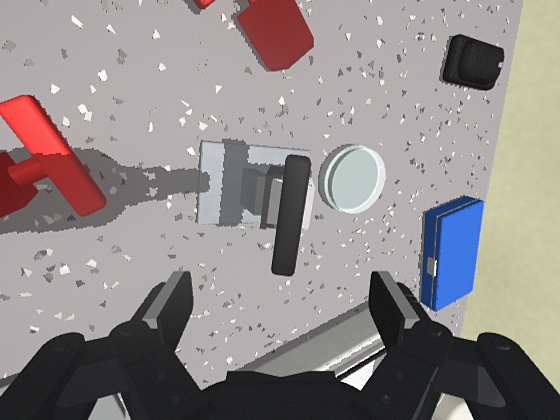

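The wrist view has the bar running from (298,156) to (284,275), with petri to its right at (352,179). The prediction is within about 3 px. q6 is near its limit, so I refine the bar from this silhouette and check what room the joints have.

Run:
```python
from h import *
import itertools
from scipy.optimize import least_squares
p=ctrl.get_image('wrist');g=p['img'].max(2)
m=((g<62)).astype(np.uint8);m[290:]=0
k,l,st,ce=cv2.connectedComponentsWithStats(m)
i=min((np.hypot(*(ce[i]-(291,215))),i) for i in range(1,k) if st[i,4]>300)[1];print(st[i],ce[i])
ys,xs=np.where(l==i);r=lambda pts:(lambda b:np.r_[b[0],min(b[1]),max(b[1]),(b[2]+45)%90-45])(cv2.minAreaRect(pts.astype(np.float32)))
o=r(np.c_[xs,ys]);print('obs',o)
def pr(b,yaw):
    K=kR(yaw,28);return r(np.array([proj(p,b+K@(np.array(c)*[10,50,12])) for c in itertools.product((-1,1),repeat=3)]))
b=np.array([534.7,190.1,115.2])
for yaw in(-13,-11.5,-10.3,-9):print(yaw,pr(b,yaw))
f=lambda v:(pr(np.r_[v[0],v[1],115.2],v[2])-o)[[0,1,4]]
s=least_squares(f,[534.7,190.1,-10.3],diff_step=1e-3);print(s.x,s.fun)
```

```text
[ 274  156   41  122 1958] [290.05924413 230.0607763 ]
obs [292.83786011 216.47296143  25.81064034 120.66886139   9.46232224]
-13 [292.76309204 217.27407837  26.93998337 123.97718811   8.42264271]
-11.5 [292.71954346 217.07492065  26.88207054 123.85047913   7.07147694]
-10.3 [292.60107422 216.93032837  26.9378643  123.77851105   6.00118923]
-9 [292.45227051 216.77947998  26.99648476 123.68850708   4.8434267 ]
[534.84533893 190.92171745 -14.13888807] [-3.05175781e-05 -1.52587891e-05 -1.14440918e-05]
```

Call:
step_arm(series=[[[-0.02, -0.01, 0.06, 0, 0.01, 0.1, 0], [-0.02, -0.01, 0.06, 0, 0.01, 0.1, 0], [0, 0, 0, 0, 0, 0.1, 0], [0, 0, 0, 0, 0, 0, 0]]])

```text
clock: 5.0
eef_pos: [513.6, 201.8, 174.7]
tool_rot: [2.682, 0.011, 1.389]
force: [-1.2, -0.3, 0.3]
width: 85.0
gripper_force: 0.0
```

Run:
```python
from h import *
s=ctrl.read_state();print(s['clock'],s['eef_pos'],s['qpos'],s['force'])
bar=np.array([534.7,190.1,114.9]);K=kR(-10.3,28)
plan(bar+K[:,2]*100,toolR(K))
```

```text
5.0 [513.56942972 201.76741866 174.73167416] [-1.23154831  0.66488492  0.91246748  2.214288   -1.09582042  0.23291735
  0.33424788] [-1.1648982  -0.31868314  0.28095652]
shift in start axes /150: [-0.0538 -0.0597 -0.2407] n>=0.8 | in end axes [-0.0513 -0.0526 -0.2429]
turn /45deg: [-0.0365  0.0138  0.0037] n>=0.2
```

```bash
cat >> h.py <<'E'
BAR=np.array([534.8,190.9,115.2]);KK=kR(-11.5,28)
def st():
    s=ctrl.read_state();print(s['clock'],s['eef_pos'].round(1),s['tool_rot'].round(3),'q',s['qpos'].round(3),'F',s['force'].round(1),'w',round(s['width'],1),s['gripper_force']);return s
E
python3 - <<'E'
from h import *
s=st();R0=Ro.from_euler('xyz',s['tool_rot']).as_matrix()
plan(BAR-19*KK[:,2],toolR(KK)); print((KK.T@(s['eef_pos']-BAR)).round(1))
E
```

```text
5.0 [513.6 201.8 174.7] [2.682 0.011 1.389] q [-1.232  0.665  0.912  2.214 -1.096  0.233  0.334] F [-1.2 -0.3  0.3] w 85.0 0.0
shift in start axes /150: [-0.0412 -0.0363  0.5503] n>=1.7 | in end axes [-0.0428 -0.0511  0.549 ]
turn /45deg: [-0.0363  0.0016  0.0274] n>=0.2
[ 7.7  6.4 63.3]
```

Call:
step_arm(series=[[[0, 0, 0.02, -0.041, -0.036, 0.15, 0], [0, 0, 0, 0, 0, 0.15, 0], [0, 0, 0, 0, 0, 0.12, 0], [0, 0, 0, 0, 0, 0, 0]]])

```text
clock: 5.4
eef_pos: [541.7, 201.0, 136.2]
tool_rot: [2.711, 0.027, 1.362]
force: [-0.0, 0.7, -0.5]
width: 85.7
gripper_force: 0.0
```

Run:
```python
from h import *
s=st()
plan(BAR-19*KK[:,2],toolR(KK)); print((KK.T@(s['eef_pos']-BAR)).round(1))
```

```text
5.4 [541.7 201.  136.2] [2.711 0.027 1.362] q [-1.119  0.743  0.814  2.146 -1.097  0.233  0.31 ] F [-0.   0.7 -0.5] w 85.7 0.0
shift in start axes /150: [-0.068  -0.0805  0.2426] n>=0.8 | in end axes [-0.0751 -0.0941  0.2355]
turn /45deg: [-0.0742  0.0357  0.0063] n>=0.4
[14.1 11.3 16.3]
```

```bash
cat > fk.py <<'E'
from h import *
from scipy.optimize import least_squares
D=[([-1.33478186,.62932208,.0384698,1.51836402,-.02700604,.99632229,-.02001807],[193.01,620.02,230.41],[-3.1397,0,2.83973]),
([-1.29776829,.58393744,.97020666,2.26102707,-1.00889411,.24698974,.36321576],[486.30,198.79,200.23],[2.691,.022,1.481]),
([-1.23154831,.66488492,.91246748,2.214288,-1.09582042,.23291735,.33424788],[513.57,201.77,174.73],[2.682,.011,1.389]),
([-1.119,.743,.814,2.146,-1.097,.233,.310],[541.7,201.0,136.2],[2.711,.027,1.362])]
rz=lambda a:Ro.from_euler('z',a).as_matrix();ry=lambda a:Ro.from_euler('y',a).as_matrix()
def fk(q,v):
    h,a,b,c,e1,e2,e3,y0,y7,sg=v
    R=rz(y0+q[0])@ry(q[1]);p=np.array([0,0,h])
    R=R@rz(q[2]);p=p+R@[e1,0,a];R=R@ry(q[3]);p=p+R@[e2,0,b];R=R@rz(q[4])@ry(q[5]);p=p+R@[e3,0,c]
    return p,R@rz(q[6]+y7)
def fit():
    def f(v):
        o=[]
        for q,p,r in D:
            P,R=fk(q,np.r_[v,1]);o+=list(P-p)+list(200*Ro.from_matrix(R.T@Ro.from_euler('xyz',r).as_matrix()).as_rotvec())
        return o
    best=None
    for y7 in(0,1.57,3.14,-1.57):
        s=least_squares(f,[330,350,350,250,0,0,0,2.6,y7])
        if best is None or s.cost<best.cost:best=s
    return best
if __name__=='__main__':
    s=fit();print(s.cost,s.x.round(2),np.round(s.fun,1))
E
python3 fk.py
```

```text
168376.74414782616 [-2.54800e+03 -5.89560e+02 -4.97010e+02 -3.38528e+03  1.27056e+03
 -4.18260e+02 -1.46650e+02  2.52000e+00  3.63000e+00] [  17.7  -10.3    4.1   -0.    -0.  -416.2  -13.8   -9.5   41.5 -154.1
  -92.6  109.7   33.2   -9.9  -17.8 -160.6  -96.5  146.8  -26.    13.3
  -27.8 -152.2  -91.1  159.7]
```

```bash
cat > fk2.py <<'E'
from fk import *
import itertools, json
def fr(v,sg):
    o=[]
    for q,p,r in D:
        q=np.array(q)*sg;R=rz(v[0]+q[0])@ry(q[1])@rz(q[2])@ry(q[3])@rz(q[4])@ry(q[5])@rz(q[6]+v[1])
        o+=list(Ro.from_matrix(R.T@Ro.from_euler('xyz',r).as_matrix()).as_rotvec())
    return o
res=[]
for s in itertools.product((1,-1),repeat=6):
    s=np.array(s+(1,)) if 0 else np.array(s+(0,))
    for s7 in(1,-1):
        t=s.copy();t[6]=s7
        for y in itertools.product((0,1.57,3.14,-1.57),(0,1.57,3.14,-1.57)):
            u=least_squares(fr,y,args=(t,),max_nfev=15);res.append((u.cost,t.tolist(),u.x.round(3).tolist()))
res.sort(key=lambda r:r[0]);
for r in res[:4]:print(r)
E
time python3 fk2.py
```

```text
(np.float64(7.867908498814998e-07), [-1, -1, -1, -1, -1, -1, -1], [3.142, 4.713])
(np.float64(7.867908498815115e-07), [-1, -1, -1, -1, -1, -1, -1], [-3.141, 4.713])
(np.float64(7.867908498816296e-07), [-1, -1, -1, -1, -1, -1, -1], [3.142, 4.713])
(np.float64(7.8679084988163e-07), [-1, 1, -1, 1, -1, 1, -1], [0.0, -4.712])
real	3m30.168s
user	3m28.595s
sys	0m0.216s
```

```bash
cat > arm.py <<'E'
from fk import *
SG=np.array([-1,1,-1,1,-1,1,-1])
LO=np.array([-3.06,-.37,-1.25,.18,-1.1,.23,-2.94]);HI=np.array([3.06,2.12,1.32,2.47,4.24,1.98,2.94])
L=least_squares(lambda v:np.concatenate([fk(np.array(q)*SG,np.r_[v,0,np.pi/2,1])[0]-p for q,p,r in D]),[330,350,350,250,0,0,0]).x
def F(q): return fk(np.array(q)*SG,np.r_[L,0,np.pi/2,1])
def ik(pos,R,q0,w=0.02):
    def f(q):
        p,Q=F(q);return np.r_[(p-pos)/10,20*Ro.from_matrix(Q.T@R).as_rotvec(),w*(q-q0)]
    u=least_squares(f,np.clip(q0,LO+.02,HI-.02),bounds=(LO+.01,HI-.01));p,Q=F(u.x)
    return u.x,np.linalg.norm(p-pos),np.degrees(np.linalg.norm(Ro.from_matrix(Q.T@R).as_rotvec()))
E
python3 - <<'E'
from arm import *
print(L.round(1),[np.round(F(q)[0]-p,1) for q,p,r in D])
q0=np.array(D[3][0])
rng=np.random.default_rng(0)
for d in(100,-19):
  for fl in(0,180):
    R=toolR(KK)@Ro.from_euler('z',fl,degrees=True).as_matrix();out=[]
    for i in range(12):
        q,e,a=ik(BAR+d*KK[:,2],R,q0 if i==0 else rng.uniform(LO,HI),0.0)
        out.append((round(e,1),round(a,1),q.round(2).tolist()))
    out.sort();print(d,fl);[print(o) for o in out[:4]]
E
```

```text
[432.4 545.8 405.8 383.9  27.   27.   18.2] [array([-25.8,   7.6,  -0.2]), array([1.8, 2.7, 1. ]), array([ 0.9, -0.4,  0.4]), array([-3.4, -2.6, -1.1])]
100 0
(np.float64(0.0), np.float64(0.0), [-1.38, 0.63, 1.04, 2.27, -1.03, 0.24, 0.24])
(np.float64(0.0), np.float64(0.0), [-0.98, 0.45, 0.37, 2.27, 1.04, 0.24, -1.86])
(np.float64(0.0), np.float64(0.0), [-0.98, 0.45, 0.37, 2.27, 1.04, 0.24, -1.86])
(np.float64(0.0), np.float64(0.0), [-0.41, 0.45, -0.35, 2.28, 1.4, 0.54, -2.19])
100 180
(np.float64(0.0), np.float64(0.0), [-1.38, 0.63, 1.04, 2.27, -1.03, 0.24, -2.9])
(np.float64(0.0), np.float64(0.0), [-0.98, 0.45, 0.37, 2.27, 1.04, 0.24, 1.28])
(np.float64(0.0), np.float64(0.0), [-0.8, 0.43, 0.14, 2.27, 1.23, 0.33, 1.1])
(np.float64(0.0), np.float64(0.0), [-0.31, 0.47, -0.48, 2.28, 1.42, 0.6, 0.94])
-19 0
(np.float64(0.0), np.float64(0.0), [-1.14, 0.88, 0.86, 2.25, 4.2, 0.32, 1.24])
(np.float64(0.0), np.float64(0.0), [-0.7, 0.71, 0.15, 2.25, 2.14, 0.29, -2.92])
(np.float64(0.0), np.float64(0.0), [-0.69, 0.7, 0.13, 2.25, 2.12, 0.3, -2.89])
(np.float64(0.0), np.float64(0.0), [-0.68, 0.7, 0.13, 2.25, 2.11, 0.31, -2.88])
-19 180
(np.float64(0.0), np.float64(0.0), [-1.15, 0.89, 0.89, 2.25, 4.23, 0.34, -1.94])
(np.float64(0.0), np.float64(0.0), [-1.11, 0.86, 0.82, 2.25, 4.14, 0.29, -1.84])
(np.float64(0.0), np.float64(0.0), [-0.7, 0.7, 0.15, 2.25, 2.13, 0.3, 0.23])
(np.float64(0.0), np.float64(0.0), [-0.69, 0.7, 0.13, 2.25, 2.12, 0.3, 0.25])
```

```bash
cat > arm.py <<'E'
from fk import *
SG=np.array([-1,1,-1,1,-1,1,-1])
LO=np.array([-3.06,-.37,-1.25,.18,-1.1,.23,-2.94]);HI=np.array([3.06,2.12,1.32,2.47,4.24,1.98,2.94])
def F(q,L=None):
    L=LL if L is None else L
    q=np.array(q)*SG;h,a,b,c,e1,e2,e3,s0,s1,s2=L
    R=rz(q[0])@ry(q[1]);p=np.array([0,0,h])+R@[0,s0,0]
    R=R@rz(q[2]);p=p+R@[e1,s1,a];R=R@ry(q[3]);p=p+R@[e2,s2,b];R=R@rz(q[4])@ry(q[5]);p=p+R@[e3,0,c]
    return p,R@rz(q[6]+np.pi/2)
LL=least_squares(lambda v:np.r_[np.concatenate([F(q,v)[0]-p for q,p,r in D]),.01*(v-[365,395,385,300,20,-20,0,0,0,0])],[365,395,385,300,0,0,0,0,0,0]).x
def ik(pos,R,q0,w=0.02):
    def f(q):
        p,Q=F(q);return np.r_[(p-pos)/10,20*Ro.from_matrix(Q.T@R).as_rotvec(),w*(q-q0)]
    u=least_squares(f,np.clip(q0,LO+.02,HI-.02),bounds=(LO+.003,HI-.003));p,Q=F(u.x)
    return u.x,np.linalg.norm(p-pos),np.degrees(np.linalg.norm(Ro.from_matrix(Q.T@R).as_rotvec()))
E
python3 - <<'E'
from arm import *
print(LL.round(1),[np.round(F(q)[0]-p,1) for q,p,r in D])
q0=np.array(D[3][0])
foot=BAR-92*KK[:,2]
for tilt in(26,23,20,17):
    K=kR(-11.5,tilt)
    for d in(-19,60):
        B=foot+92*K[:,2]
        q,e,a=ik(B+d*K[:,2],toolR(K),q0,.003);print(tilt,d,q.round(2),round(e,1),round(a,1),B.round(1))
E
```

```text
[ 3.269e+02  5.547e+02  3.780e+02  3.427e+02  3.000e-01 -4.300e+00
 -3.500e+00 -1.180e+01 -8.100e+00 -8.100e+00] [array([ 0., -0.,  0.]), array([ 0.2, -0.1,  0. ]), array([-0.1, -0. ,  0. ]), array([-0.2,  0.1, -0.1])]
26 -19 [-1.04  0.79  0.75  2.12 -1.1   0.23  0.31] 5.5 4.7 [537.6 190.3 116.7]
26 60 [-1.21  0.66  0.9   2.22 -1.1   0.23  0.33] 0.5 0.4 [537.6 190.3 116.7]
23 -19 [-0.99  0.77  0.7   2.12 -1.1   0.23  0.34] 2.8 2.4 [541.9 189.5 118.7]
23 60 [-1.19  0.67  0.93  2.17 -1.01  0.33  0.27] 0.0 0.0 [541.9 189.5 118.7]
20 -19 [-0.93  0.75  0.65  2.11 -1.1   0.23  0.37] 0.1 0.1 [546.3 188.6 120.4]
20 60 [-1.16  0.69  0.96  2.12 -0.95  0.44  0.24] 0.0 0.0 [546.3 188.6 120.4]
17 -19 [-0.96  0.78  0.75  2.07 -1.08  0.37  0.37] 0.0 0.0 [550.8 187.7 121.9]
17 60 [-1.13  0.7   0.98  2.06 -0.89  0.53  0.21] 0.0 0.0 [550.8 187.7 121.9]
```

Run:
```python
from arm import *
q0=np.array(D[3][0])
for phi in(-35,-25,-15,15,25,35):
    R=toolR(KK)@Ro.from_euler('y',phi,degrees=True).as_matrix()
    for d in(-19,60):
        g=BAR-R[:,2]*d
        q,e,a=ik(g,R,q0,.003);print(phi,d,R[:,2].round(2),q.round(2),round(e,1),round(a,1))
```

```text
-35 -19 [ 0.26 -0.64 -0.72] [-1.39  1.35  1.3   1.83 -0.68  0.83 -0.37] 0.0 0.0
-35 60 [ 0.26 -0.64 -0.72] [-1.47  1.25  1.32  1.76 -0.51  0.95 -0.52] 0.0 0.0
-25 -19 [ 0.33 -0.5  -0.8 ] [-1.38  1.22  1.22  1.96 -0.81  0.62 -0.2 ] 0.0 0.0
-25 60 [ 0.33 -0.5  -0.8 ] [-1.48  1.15  1.32  1.91 -0.66  0.76 -0.33] 0.0 0.0
-15 -19 [ 0.39 -0.34 -0.85] [-1.3   1.04  1.06  2.08 -0.99  0.38  0.03] 0.0 0.0
-15 60 [ 0.39 -0.34 -0.85] [-1.46  1.    1.25  2.06 -0.84  0.56 -0.09] 0.0 0.0
15 -19 [ 0.5   0.16 -0.85] [-0.69  0.65  0.41  2.11 -1.1   0.23  0.52] 16.0 13.9
15 60 [ 0.5   0.16 -0.85] [-0.8   0.49  0.52  2.23 -1.1   0.23  0.53] 13.1 10.4
25 -19 [ 0.5   0.33 -0.8 ] [-0.24  0.62 -0.03  2.1  -1.1   0.23  0.74] 19.8 17.1
25 60 [ 0.5   0.33 -0.8 ] [-0.2   0.45 -0.05  2.22 -1.1   0.23  0.75] 17.7 14.0
35 -19 [ 0.49  0.49 -0.72] [ 0.22  0.73 -0.47  2.09 -1.1   0.23  1.  ] 21.2 18.3
35 60 [ 0.49  0.49 -0.72] [ 0.39  0.59 -0.59  2.21 -1.1   0.23  1.02] 19.4 15.3
```

```bash
cat >> h.py <<'E'
PHI=-18
GR=toolR(KK)@Ro.from_euler('y',PHI,degrees=True).as_matrix()
E
python3 - <<'E'
from arm import *
plan(BAR-GR[:,2]*40,GR); print(GR[:,2])
q0=np.array(D[3][0])
q=q0
for z in(40,-19,60,120):
    q,e,a=ik(BAR-GR[:,2]*-19+KK[:,2]*(z+19),GR,q,.01);print(z,q.round(2),round(e,1),round(a,1))
# shaker
for y in(17.7,-72.3):
    Q=q.copy()
    for z,dy in((150,0),(40,0),(0,0),(0,-20),(0,-40),(0,-65)):
        R=toolR(kR(y+dy,0))@Ro.from_euler('y',PHI,degrees=True).as_matrix()
        B=np.array([628.5,-183.5,113+66+z])
        Q,e,a=ik(B+19*R[:,2],R,Q,.01);print(y,z,dy,Q.round(2),round(e,1),round(a,1))
E
```

```text
shift in start axes /150: [ 0.0038 -0.1023 -0.1392] n>=0.5 | in end axes [-0.0378 -0.0941 -0.1399]
turn /45deg: [-0.0726 -0.3642  0.0179] n>=1.9
[ 0.37592241 -0.39182997 -0.83973306]
40 [-1.43  1.04  1.24  2.07 -0.84  0.55 -0.09] 0.0 0.0
-19 [-1.33  1.1   1.12  2.04 -0.92  0.46 -0.05] 0.0 0.0
60 [-1.46  1.03  1.29  2.07 -0.81  0.59 -0.1 ] 0.0 0.0
120 [-1.55  0.9   1.32  2.07 -0.56  0.62 -0.31] 0.0 0.0
17.7 150 0 [-0.45  0.68  0.99  1.59 -0.38  0.96  0.86] 0.0 0.0
17.7 40 0 [-0.4   0.78  0.88  1.72 -0.47  0.73  0.9 ] 0.0 0.0
17.7 0 0 [-0.38  0.82  0.83  1.75 -0.51  0.65  0.92] 0.0 0.0
17.7 0 -20 [-0.42  0.92  0.96  1.65 -0.55  0.84  0.6 ] 0.0 0.0
17.7 0 -40 [-0.41  1.    1.05  1.55 -0.59  1.04  0.29] 0.0 0.0
17.7 0 -65 [-0.36  1.08  1.12  1.42 -0.65  1.27 -0.08] 0.0 0.0
-72.3 150 0 [-0.27  0.98  1.2   1.14 -0.61  1.69 -0.51] 0.0 0.0
-72.3 40 0 [-0.29  1.08  1.16  1.28 -0.68  1.5  -0.48] 0.0 0.0
-72.3 0 0 [-0.29  1.12  1.14  1.32 -0.71  1.44 -0.47] 0.0 0.0
-72.3 0 -20 [-0.24  1.15  1.16  1.27 -0.8   1.56 -0.75] 0.0 0.0
-72.3 0 -40 [-0.19  1.16  1.19  1.26 -0.89  1.64 -1.03] 0.0 0.0
-72.3 0 -65 [-0.16  1.16  1.22  1.31 -1.02  1.68 -1.37] 0.0 0.0
```

Call:
step_arm(series=[[[0, 0, 0, 0, -0.1, -0.14, 0], [-0.025, -0.122, 0.006, 0, 0, 0, 0], [-0.025, -0.122, 0.006, 0, 0, 0, 0], [-0.025, -0.122, 0.006, 0, 0, 0, 0], [0, 0, 0, 0, 0, 0, 0]]])

```text
clock: 5.9
eef_pos: [518.4, 209.1, 146.7]
tool_rot: [2.628, 0.287, 1.225]
force: [0.2, 0.3, -1.2]
width: 85.4
gripper_force: 0.0
```

Run:
```python
from arm import *
s=st();print((KK.T@(s['eef_pos']-BAR)).round(1),F(s['qpos'])[0]-s['eef_pos']);plan(BAR+GR[:,2]*19,GR)
```

```text
5.9 [518.4 209.1 146.7] [2.628 0.287 1.225] q [-1.459  1.094  1.267  2.02  -0.845  0.608 -0.126] F [ 0.2  0.3 -1.2] w 85.4 0.0
[-2.6 14.5 37.1] [-0.59755205  4.03369251 -0.8850755 ]
shift in start axes /150: [-0.0136  0.015   0.3918] n>=1.2 | in end axes [-0.0158  0.0173  0.3916]
turn /45deg: [0.007  0.0077 0.0128] n>=0.1
```

Call:
step_arm(series=[[[0.007, 0.008, 0.013, -0.014, 0.016, 0.1, 0], [0, 0, 0, 0, 0, 0.15, 0], [0, 0, 0, 0, 0, 0.14, 0], [0, 0, 0, 0, 0, 0, 0]]])

```text
clock: 6.3
eef_pos: [541.4, 179.0, 101.7]
tool_rot: [2.637, 0.265, 1.208]
force: [-0.9, 0.3, -0.5]
width: 85.1
gripper_force: 0.0
```

Run:
```python
from arm import *
s=st();plan(BAR+GR[:,2]*19,GR)
p=ctrl.get_image('side');c=p['img'][195:305,160:300];cv2.imwrite('pics/g1.png',cv2.resize(c[:,:,::-1],None,fx=4,fy=4,interpolation=cv2.INTER_CUBIC))
```

```text
6.3 [541.4 179.  101.7] [2.637 0.265 1.208] q [-1.334  1.095  1.132  2.043 -0.944  0.473 -0.042] F [-0.9  0.3 -0.5] w 85.1 0.0
shift in start axes /150: [ 0.0324 -0.0102  0.0036] n>=0.1 | in end axes [ 0.0326 -0.0098  0.0033]
turn /45deg: [-0.0097 -0.0065 -0.0189] n>=0.1
```

View pics/g1.png

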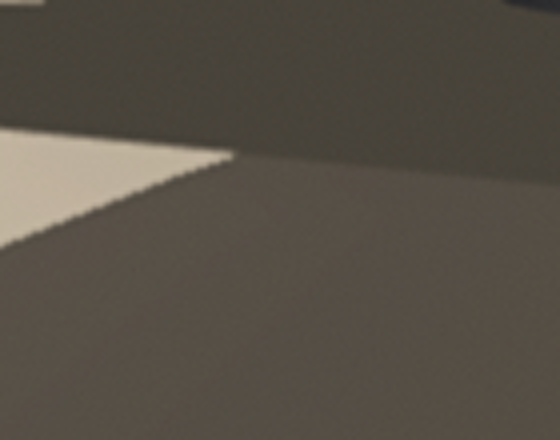

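The arm blocks the side view, so that picture tells nothing. I correct the 5 mm and close the gripper.

Call:
step_arm(series=[[[-0.01, -0.006, -0.019, 0.032, -0.01, 0.003, 0], [0, 0, 0, 0, 0, 0, 0], [0, 0, 0, 0, 0, 0, 1], [0, 0, 0, 0, 0, 0, 1], [0, 0, 0, 0, 0, 0, 1], [0, 0, 0, 0, 0, 0, 1], [0, 0, 0, 0, 0, 0, 1], [0, 0, 0, 0, 0, 0, 1], [0, 0, 0, 0, 0, 0, 1], [0, 0, 0, 0, 0, 0, 1]]])

```text
clock: 7.35
eef_pos: [543.3, 185.9, 99.8]
tool_rot: [2.627, 0.278, 1.222]
force: [-0.3, 1.0, 3.8]
width: 18.8
gripper_force: 58.8
```

Run:
```python
from arm import *
s=st();R=Ro.from_euler('xyz',s['tool_rot']).as_matrix();print((R.T@KK[:,2]).round(4));plan(BAR+GR[:,2]*19,GR)
```

```text
7.35 [543.3 185.9  99.8] [2.627 0.278 1.222] q [-1.349  1.113  1.138  2.032 -0.938  0.476 -0.05 ] F [-0.3  1.   3.8] w 18.8 58.800278306007385
[-0.3088  0.0042 -0.9511]
shift in start axes /150: [-0.0168 -0.0064  0.006 ] n>=0.1 | in end axes [-0.0168 -0.0063  0.0061]
turn /45deg: [ 0.0071 -0.0003  0.0046] n>=0.0
```

Call:
step_arm(series=[[[0, 0, 0, -0.015, 0, -0.048, 1], [0, 0, 0, -0.037, 0, -0.114, 1], [0, 0, 0, -0.037, 0, -0.114, 1], [0, 0, 0, -0.037, 0, -0.114, 1], [0, 0, 0, -0.037, 0, -0.114, 1], [0, 0, 0, -0.037, 0, -0.114, 1], [0, 0, 0, 0, 0, 0, 1]]])

```text
clock: 8.05
eef_pos: [496.4, 195.8, 185.8]
tool_rot: [2.63, 0.277, 1.223]
force: [0.3, 0.5, -3.1]
width: 18.7
gripper_force: 59.1
```

Run:
```python
from arm import *
s=st();print(KK.T@(s['eef_pos']-np.array([543.3,185.9,99.8])))
# next: target upright above, then hover
R1=toolR(kR(-11.5,0))@Ro.from_euler('y',PHI,degrees=True).as_matrix()
plan([520,190,300],R1)
```

```text
8.05 [496.4 195.8 185.8] [2.63  0.277 1.223] q [-1.501  0.993  1.297  2.065 -0.729  0.6   -0.18 ] F [ 0.3  0.5 -3.1] w 18.7 59.05110418796539
[-1.94388426  0.3604199  98.3870655 ]
shift in start axes /150: [-0.1918  0.5011 -0.5642] n>=2.3 | in end axes [-0.2416  0.1617 -0.7223]
turn /45deg: [ 5.955e-01 -4.000e-04 -1.866e-01] n>=3.3
```

Call:
step_arm(series=[[[0.149, 0, -0.0467, -0.05, 0.1, -0.15, 1], [0.149, 0, -0.0467, -0.05, 0.08, -0.17, 1], [0.149, 0, -0.0467, -0.05, 0.05, -0.18, 1], [0.149, 0, -0.0467, -0.05, 0.02, -0.18, 1], [0, 0, 0, 0, 0, 0, 1]]])

```text
clock: 8.55
eef_pos: [506.4, 195.2, 302.9]
tool_rot: [3.135, 0.312, 1.364]
force: [0.8, -1.2, -3.0]
width: 19.4
gripper_force: 59.9
```

Run:
```python
from arm import *
s=st()
R2=toolR(kR(17.7,0))@Ro.from_euler('y',PHI,degrees=True).as_matrix()
# look pose: bar high above & offset toward camera side
B=np.array([610,-120,113+26+92+0+90.]);T=B+19*R2[:,2];print(T)
q,e,a=ik(T,R2,s['qpos'],.01);print(q.round(2),e,a);plan(T,R2)
```

```text
8.55 [506.4 195.2 302.9] [3.135 0.312 1.364] q [-1.187  0.797  1.213  1.594 -0.447  1.326 -0.142] F [ 0.8 -1.2 -3. ] w 19.4 59.93964672088623
[ 611.78507627 -125.59338316  302.92992619]
[-0.58  0.64  0.98  1.67 -0.32  0.92  0.74] 3.194287137705667e-05 2.2096958052046404e-05
shift in start axes /150: [-1.8553  1.1224  0.6046] n>=6.8 | in end axes [-2.1409  0.0193  0.6955]
turn /45deg: [-0.1941 -0.0012 -0.6242] n>=3.4
```

Call:
step_arm(series=[[[0, 0, 0, -0.232, 0.1403, 0.0756, 1], [0, 0, 0, -0.232, 0.1403, 0.0756, 1], [0, 0, 0, -0.232, 0.1403, 0.0756, 1], [0, 0, 0, -0.232, 0.1403, 0.0756, 1], [0, 0, 0, -0.232, 0.1403, 0.0756, 1], [0, 0, 0, -0.232, 0.1403, 0.0756, 1], [0, 0, 0, -0.232, 0.1403, 0.0756, 1], [0, 0, 0, -0.232, 0.1403, 0.0756, 1], [-0.0485, 0, -0.156, 0, 0, 0, 1], [-0.0485, 0, -0.156, 0, 0, 0, 1], [-0.0485, 0, -0.156, 0, 0, 0, 1], [-0.0485, 0, -0.156, 0, 0, 0, 1]]])

```text
clock: 9.75
eef_pos: [607.1, -121.2, 296.7]
tool_rot: [-3.132, 0.312, 1.892]
force: [-0.7, -0.8, -3.0]
width: 18.6
gripper_force: 60.4
```

Run:
```python
from arm import *
s=st()
p=ctrl.get_image('wrist');save(p,'w2.png');print(proj(p,[628.5,-183.5,113]))
```

```text
9.75 [ 607.1 -121.2  296.7] [-3.132  0.312  1.892] q [-0.587  0.642  0.971  1.683 -0.314  0.913  0.729] F [-0.7 -0.8 -3. ] w 18.6 60.375834703445435
[np.float64(282.2646612481659), np.float64(189.95273683178814)]
```

View pics/w2.png

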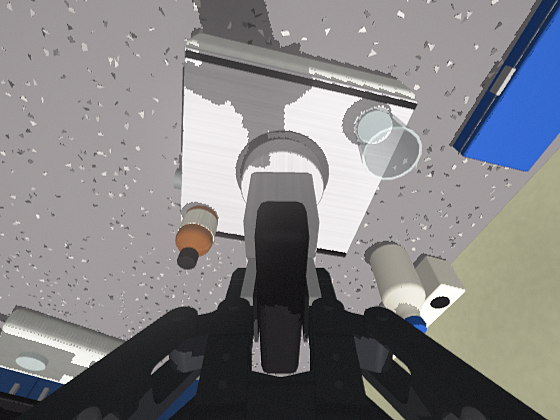

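The stem hides the socket, whose mouth should be near (282,190). The foot edge is level in the image, so the knob sits square in the grip. I shift 60 mm towards the camera side to see the mouth.

Call:
step_arm(series=[[[0, 0, 0, 0.19, 0, -0.061, 1], [0, 0, 0, 0.19, 0, -0.061, 1], [0, 0, 0, 0, 0, 0, 1]]])

```text
clock: 10.1
eef_pos: [588.7, -59.4, 296.1]
tool_rot: [-3.132, 0.309, 1.89]
force: [0.9, -0.7, -3.7]
width: 19.3
gripper_force: 60.4
```

Run:
```python
from arm import *
s=st()
p=ctrl.get_image('wrist');u,v=proj(p,[628.5,-183.5,113]);print(u,v)
import pickle;pickle.dump(p,open('p.pkl','wb'))
c=p['img'][60:210,190:390];cv2.imwrite('pics/w3.png',cv2.resize(c[:,:,::-1],None,fx=4,fy=4,interpolation=cv2.INTER_CUBIC))
```

```text
10.1 [588.7 -59.4 296.1] [-3.132  0.309  1.89 ] q [-0.727  0.629  1.007  1.728 -0.303  0.924  0.631] F [ 0.9 -0.7 -3.7] w 19.3 60.354448556900024
280.7627647897286 234.20170759289135
```

View pics/w3.png

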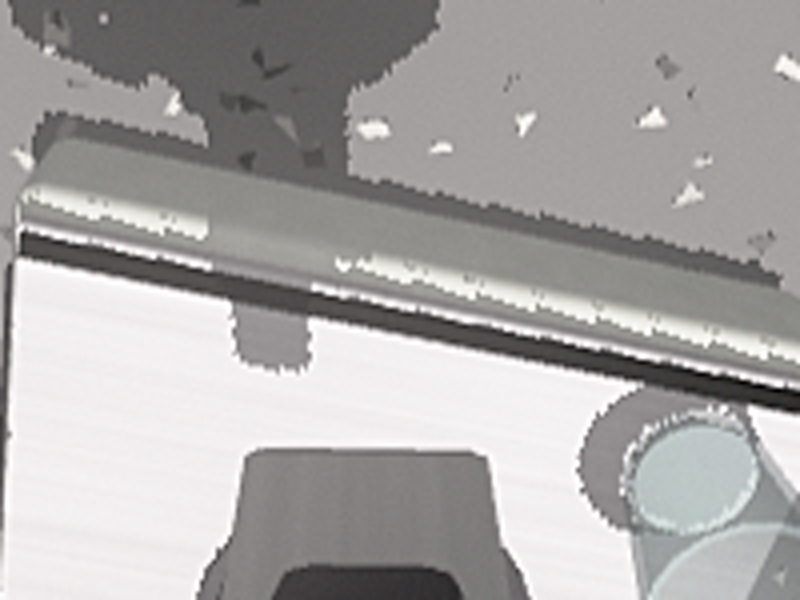

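That was the wrong way: image up is +y, so the crop shows only the platform's far edge and the beaker. I go the other way by 145 mm, which leaves the foot well above the bottle.

Call:
step_arm(series=[[[0, 0, 0, -0.23, 0, 0.074, 1], [0, 0, 0, -0.23, 0, 0.074, 1], [0, 0, 0, -0.23, 0, 0.074, 1], [0, 0, 0, -0.23, 0, 0.074, 1], [0, 0, 0, 0, 0, 0, 1], [0, 0, 0, 0, 0, 0, 1]]])

```text
clock: 10.75
eef_pos: [633.3, -205.7, 298.7]
tool_rot: [-3.134, 0.314, 1.881]
force: [-0.2, 0.6, -2.8]
width: 19.2
gripper_force: 60.3
```

Run:
```python
from arm import *
s=st()
p=ctrl.get_image('wrist');u,v=proj(p,[628.5,-183.5,113]);print(u,v)
import pickle;pickle.dump((p,s),open('p.pkl','wb'))
x,y=220,60
c=p['img'][y:y+150,x:x+140];cv2.imwrite('pics/w4.png',cv2.resize(c[:,:,::-1],None,fx=4,fy=4,interpolation=cv2.INTER_CUBIC))
```

```text
10.75 [ 633.3 -205.7  298.7] [-3.134  0.314  1.881] q [-0.393  0.677  0.918  1.582 -0.339  0.929  0.839] F [-0.2  0.6 -2.8] w 19.2 60.34778952598572
283.5217904152205 111.19909649300996
```

View pics/w4.png

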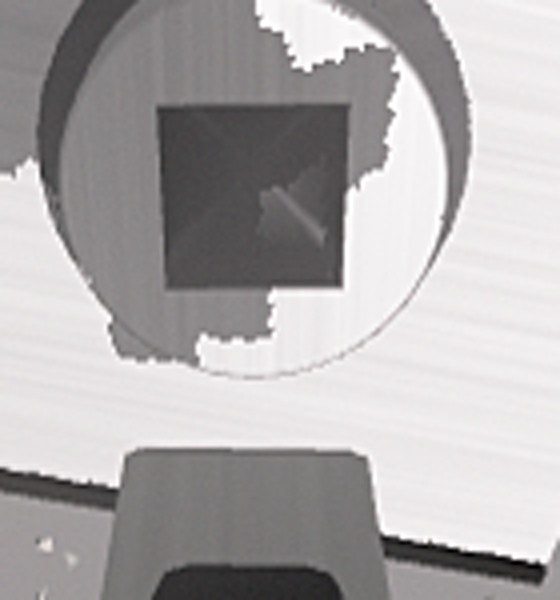

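The crop gives clean socket corners at (158,105), (350,103), (343,286) and (167,289), and the foot's near edge at about y=450 spanning x=132–362. I compute the socket pose and check the held-knob model.

```bash
cat >> h.py <<'E'
RB=Ro.from_euler('y',PHI,degrees=True).as_matrix()  # toolR = toolR(K)@RB
def knob(s,off=(-2.5,0,.9)):
    R=Ro.from_euler('xyz',s['tool_rot']).as_matrix();A=R@RB.T  # A cols: ky-ish, kx, -kz
    K=np.c_[A[:,1],A[:,0],-A[:,2]]
    return s['eef_pos']+R@(np.array(off)+[0,0,-19]),K
E
python3 - <<'E'
from arm import *
import pickle;p,s=pickle.load(open('p.pkl','rb'))
o=np.array([220,60]);q=np.array([(158,105),(350,103),(343,286),(167,289)])/4+o
for z in(111,114):
    w=np.array([plane(p,c,z) for c in q]);e=np.roll(w,-1,0)-w
    print(w.mean(0).round(1),np.linalg.norm(e,axis=1).round(1),np.degrees(np.arctan2(e[:,1],e[:,0])).round(1))
S=ctrl.get_image('scene')
print('tri3',tri([(p,q.mean(0)),(S,(260.4,315.9))]))
b,K=knob(s);f=b-92*K[:,2];print('bar',b,'foot',f,'tilt',np.degrees(np.arccos(K[2,2])),'yaw',np.degrees(np.arctan2(K[1,0],K[0,0])),'kz',K[:,2].round(4))
for c in((-17.5,17.5,0),(17.5,17.5,0),(-20,20,7),(20,20,7)): print(c,((np.array(proj(p,f+K@np.array(c)))-o)*4).round(0))
E
```

```text
[ 628.4 -183.   111. ] [44.5 44.3 44.5 44.7] [  18.3  -71.7 -161.2  108.2]
[ 628.1 -182.   114. ] [44.  43.8 44.1 44.2] [  18.3  -71.7 -161.2  108.2]
tri3 [ 628.18152166 -182.62327097  109.28840796]
bar [ 632.48445034 -202.6259399   316.69346031] foot [ 631.81955988 -202.79870198  224.69602516] tilt 0.4278345205393829 yaw 17.606972782010843 kz [0.0072 0.0019 1.    ]
(-17.5, 17.5, 0) [136. 438.]
(17.5, 17.5, 0) [342. 438.]
(-20, 20, 7) [117. 445.]
(20, 20, 7) [361. 445.]
```

```bash
cat >> h.py <<'E'
def goto(foot,yaw,off=(-2.5,0,.9)):
    R=toolR(kR(yaw,0))@RB; T=np.array(foot)+[0,0,92]-R@(np.array(off)+[0,0,-19]);plan(T,R);
    print('world up in tool axes',R[2].round(4));return T,R
E
python3 - <<'E'
from arm import *
st();goto((627,-181.3,124),18.4)
E
```

```text
10.85 [ 634.1 -202.9  298.7] [-3.134  0.313  1.885] q [-0.396  0.676  0.917  1.582 -0.339  0.93   0.839] F [-0.   0.3 -3. ] w 19.5 60.34331202507019
shift in start axes /150: [0.3304 0.0038 0.5985] n>=2.1 | in end axes [3.313e-01 3.000e-04 5.981e-01]
turn /45deg: [-0.0122 -0.0019 -0.0085] n>=0.1
world up in tool axes [-0.309   0.     -0.9511]
```

Call:
step_arm(series=[[[-0.012, -0.002, -0.0085, 0.066, 0, 0.12, 1], [0, 0, 0, 0.066, 0, 0.12, 1], [0, 0, 0, 0.066, 0, 0.12, 1], [0, 0, 0, 0.066, 0, 0.12, 1], [0, 0, 0, 0.066, 0, 0.118, 1], [0, 0, 0, 0, 0, 0, 1], [0, 0, 0, 0, 0, 0, 1]]])

```text
clock: 11.55
eef_pos: [628.8, -184.7, 199.5]
tool_rot: [3.141, 0.316, 1.894]
force: [-0.3, 0.1, -2.9]
width: 19.1
gripper_force: 60.2
```

Run:
```python
from arm import *
s=st();b,K=knob(s);print('foot',b-92*K[:,2]);goto((627,-181.3,124),18.4)
p=ctrl.get_image('wrist');x,y=210,110
c=p['img'][y:y+150,x:x+180];cv2.imwrite('pics/w5.png',cv2.resize(c[:,:,::-1],None,fx=4,fy=4,interpolation=cv2.INTER_CUBIC))
for c in((-20,20,7),(20,20,7)): print(((np.array(proj(p,b-92*K[:,2]+K@np.array(c)))-[x,y])*4).round(0))
m=np.array([628.1,-182,114])
for c in((-22,22,0),(22,22,0)): print(((np.array(proj(p,m+kR(18.4,0)@np.array(c)))-[x,y])*4).round(0))
```

```text
11.55 [ 628.8 -184.7  199.5] [3.141 0.316 1.894] q [-0.391  0.758  0.833  1.73  -0.421  0.704  0.862] F [-0.3  0.1 -2.9] w 19.1 60.15346884727478
foot [ 627.8706386  -181.73747037  125.43578477]
shift in start axes /150: [ 0.0065 -0.0042  0.008 ] n>=0.0 | in end axes [ 0.0065 -0.0042  0.008 ]
turn /45deg: [0.0017 0.0023 0.0019] n>=0.0
world up in tool axes [-0.309   0.     -0.9511]
[157. 245.]
[401. 245.]
[154. 185.]
[406. 185.]
```

View pics/w5.png

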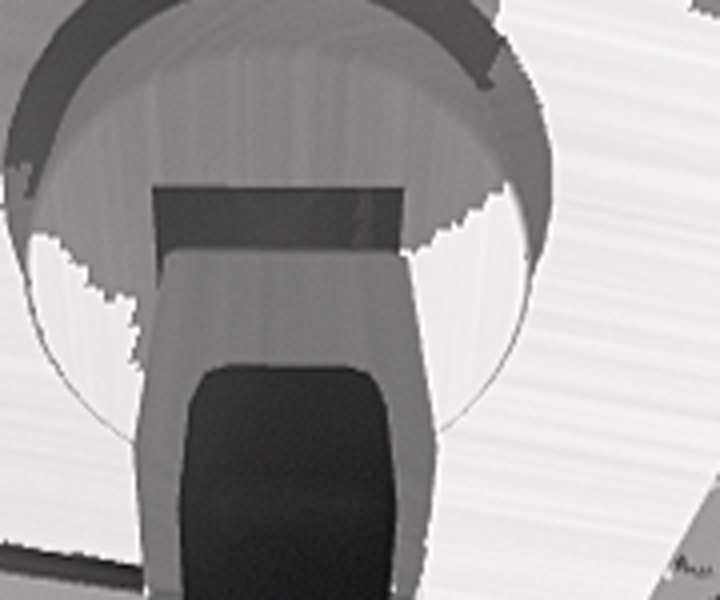

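The foot's edge, at (164–410, 255), is parallel to the socket's edge at (154–405, 187). It needs about -1.3 mm along kx and +1.5 mm along ky. I apply that and go down gently.

Call:
step_arm(series=[[[0.002, 0.002, 0.002, 0.01, -0.0075, 0, 1], [0, 0, 0, 0.0082, 0, 0.0254, 1], [0, 0, 0, 0.0082, 0, 0.0254, 1], [0, 0, 0, 0.0082, 0, 0.0254, 1], [0, 0, 0, 0.0082, 0, 0.0254, 1], [0, 0, 0, 0, 0, 0, 1]]])

```text
clock: 12.2
eef_pos: [626.5, -184.5, 182.0]
tool_rot: [-3.141, 0.313, 1.89]
force: [-0.1, 0.4, -2.4]
width: 18.8
gripper_force: 60.2
```

Run:
```python
from arm import *
s=st();b,K=knob(s);print('foot',b-92*K[:,2],s['torque']);goto((626.4,-181,88),18.4)
```

```text
12.2 [ 626.5 -184.5  182. ] [-3.141  0.313  1.89 ] q [-0.381  0.776  0.815  1.748 -0.436  0.672  0.867] F [-0.1  0.4 -2.4] w 18.8 60.235759019851685
foot [ 625.42831738 -181.43268877  108.01809579] [ 0.47986787  0.15716634 -0.00738891]
shift in start axes /150: [0.0421 0.0068 0.1266] n>=0.4 | in end axes [0.0422 0.0066 0.1266]
turn /45deg: [-0.0019 -0.0009 -0.0019] n>=0.0
world up in tool axes [-0.309   0.     -0.9511]
```

Call:
step_arm(series=[[[0, 0, 0, 0.0082, 0.006, 0.0254, 1], [0, 0, 0, 0.0082, 0, 0.0254, 1], [0, 0, 0, 0.0082, 0, 0.0254, 1], [0, 0, 0, 0.0082, 0, 0.0254, 1], [0, 0, 0, 0, 0, 0, 1]]])

```text
clock: 12.7
eef_pos: [627.4, -184.2, 166.1]
tool_rot: [-3.141, 0.313, 1.89]
force: [0.9, 0.3, -3.0]
width: 19.2
gripper_force: 60.2
```

Run:
```python
from arm import *
s=st();b,K=knob(s);print('foot',b-92*K[:,2],s['torque']);goto((626.4,-181,88),18.4)
```

```text
12.7 [ 627.4 -184.2  166.1] [-3.141  0.313  1.89 ] q [-0.371  0.795  0.796  1.758 -0.451  0.642  0.872] F [ 0.9  0.3 -3. ] w 19.2 60.24927020072937
foot [ 626.29770556 -181.10676043   92.04936267] [0.45381057 0.15377158 0.00752359]
shift in start axes /150: [0.0091 0.0005 0.0254] n>=0.1 | in end axes [0.0091 0.0005 0.0254]
turn /45deg: [-0.0018 -0.0009 -0.0018] n>=0.0
world up in tool axes [-0.309   0.     -0.9511]
```

Free so far at 92 mm. I creep to the floor.

Call:
step_arm(series=[[[0, 0, 0, 0.004, 0, 0.0127, 1], [0, 0, 0, 0.004, 0, 0.0127, 1], [0, 0, 0, 0.002, 0, 0.0065, 1], [0, 0, 0, 0, 0, 0, 1], [0, 0, 0, 0, 0, 0, 1]]])

```text
clock: 13.2
eef_pos: [628.2, -184.7, 162.5]
tool_rot: [3.14, 0.315, 1.89]
force: [-1.0, 1.8, 3.7]
width: 19.1
gripper_force: 61.0
```

Run:
```python
from arm import *
s=st();b,K=knob(s);print('foot',b-92*K[:,2],s['torque'],np.degrees(np.arccos(K[2,2])))
```

```text
13.2 [ 628.2 -184.7  162.5] [3.14  0.315 1.89 ] q [-0.368  0.799  0.791  1.761 -0.456  0.632  0.874] F [-1.   1.8  3.7] w 19.1 61.013360023498535
foot [ 627.2530391  -181.69408246   88.50955682] [ 0.38742153  0.41054663 -0.08099018] 0.0732997149477001
```

The foot is on the floor: Fz rose by 7 N at foot z of 88.5. I start the clockwise turn about the knob's axis.

Call:
step_arm(series=[[[0.0343, 0, 0.1057, 0, -0.0018, 0, 1], [0.0343, 0, 0.1057, 0, -0.0018, 0, 1], [0.0343, 0, 0.1057, 0, -0.0018, 0, 1], [0.0343, 0, 0.1057, 0, -0.0018, 0, 1], [0.0343, 0, 0.1057, 0, -0.0018, 0, 1], [0.0343, 0, 0.1057, 0, -0.0018, 0, 1], [0, 0, 0, 0, 0, 0, 1]]])

```text
clock: 13.9
eef_pos: [626.9, -184.2, 162.5]
tool_rot: [3.141, 0.314, 1.366]
force: [-1.4, 2.8, 6.0]
width: 19.1
gripper_force: 61.8
```

```bash
cat > t.py <<'E'
from arm import *
s=st();b,K=knob(s);print('foot',(b-92*K[:,2]).round(1),'T',s['torque'].round(2),'tilt',np.degrees(np.arccos(K[2,2])),'yaw',np.degrees(np.arctan2(K[1,0],K[0,0])))
goto((627.0,-181.5,88.3),np.degrees(np.arctan2(K[1,0],K[0,0])))
E
python3 t.py
```

```text
13.9 [ 626.9 -184.2  162.5] [3.141 0.314 1.366] q [-0.423  0.944  0.98   1.604 -0.541  0.927  0.419] F [-1.4  2.8  6. ] w 19.1 61.808903217315674
foot [ 627.5 -181.    88.5] T [ 0.93  0.45 -0.22] tilt 0.017032514177015023 yaw -11.740355032748392
shift in start axes /150: [-0.0033 -0.0028  0.0022] n>=0.0 | in end axes [-0.0033 -0.0028  0.0022]
turn /45deg: [ 0.0003  0.0001 -0.0001] n>=0.0
world up in tool axes [-0.309   0.     -0.9511]
```

Call:
step_arm(series=[[[0.0343, 0, 0.1057, -0.001, -0.0025, 0, 1], [0.0343, 0, 0.1057, -0.001, -0.0025, 0, 1], [0.0206, 0, 0.0634, 0, -0.001, 0, 1], [0, 0, 0, 0, 0, 0, 1]]])

```text
clock: 14.3
eef_pos: [626.4, -184.0, 162.5]
tool_rot: [3.14, 0.313, 1.14]
force: [-1.2, 3.7, 4.9]
width: 18.9
gripper_force: 61.5
```

```bash
python3 t.py
```

```text
14.3 [ 626.4 -184.   162.5] [3.14  0.313 1.14 ] q [-0.413  0.997  1.034  1.532 -0.578  1.054  0.228] F [-1.2  3.7  4.9] w 18.9 61.49738788604736
foot [ 627.9 -181.    88.5] T [ 0.99  0.1  -0.08] tilt 0.09395768670438659 yaw -24.675175794992775
shift in start axes /150: [-0.0043 -0.0036  0.0026] n>=0.0 | in end axes [-0.0042 -0.0036  0.0026]
turn /45deg: [ 0.0015 -0.0014 -0.0005] n>=0.0
world up in tool axes [-0.309   0.     -0.9511]
```

Call:
step_arm(series=[[[0.0206, 0, 0.0634, -0.002, -0.003, 0, 1], [0.0206, 0, 0.0634, 0, -0.001, 0, 1], [0.0206, 0, 0.0634, 0, -0.001, 0, 1], [0, 0, 0, 0, 0, 0, 1]]])

```text
clock: 14.7
eef_pos: [626.1, -183.9, 162.5]
tool_rot: [3.14, 0.312, 0.983]
force: [1.0, 3.2, 4.1]
width: 19.2
gripper_force: 61.4
```

```bash
python3 t.py
```

```text
14.7 [ 626.1 -183.9  162.5] [3.14  0.312 0.983] q [-0.398  1.029  1.065  1.484 -0.604  1.139  0.097] F [1.  3.2 4.1] w 19.2 61.40791296958923
foot [ 628.1 -181.2   88.5] T [ 0.99 -0.28  0.01] tilt 0.16342888042212195 yaw -33.62795063865254
shift in start axes /150: [-0.0044 -0.004   0.0028] n>=0.0 | in end axes [-0.0044 -0.004   0.0028]
turn /45deg: [ 0.0024 -0.0027 -0.0008] n>=0.0
world up in tool axes [-0.309   0.     -0.9511]
```

Call:
step_arm(series=[[[0.0206, 0, 0.0634, -0.002, -0.003, 0, 1], [0.0206, 0, 0.0634, 0, -0.001, 0, 1], [0.0206, 0, 0.0634, 0, -0.001, 0, 1], [0, 0, 0, 0, 0, 0, 1]]])

```text
clock: 15.1
eef_pos: [625.9, -184.0, 162.7]
tool_rot: [3.14, 0.314, 0.834]
force: [0.0, 2.4, 4.9]
width: 18.9
gripper_force: 93.1
```

```bash
python3 t.py
```

```text
15.1 [ 625.9 -184.   162.7] [3.14  0.314 0.834] q [-0.38   1.058  1.091  1.438 -0.628  1.22  -0.028] F [0.  2.4 4.9] w 18.9 93.11058376799338
foot [ 628.2 -181.7   88.7] T [ 0.46 -0.45  2.79] tilt 0.09899254053827419 yaw -42.16636462907315
shift in start axes /150: [-0.0031 -0.0059  0.0036] n>=0.0 | in end axes [-0.0031 -0.0059  0.0036]
turn /45deg: [ 0.002  -0.0006 -0.0007] n>=0.0
world up in tool axes [-0.309   0.     -0.9511]
```

Torque jumped to 2.8 N m, so it is at the stop. I release and back off.

Call:
step_arm(series=[[[0, 0, 0, 0, 0, 0, 0.6], [0, 0, 0, 0, 0, 0, 0.3], [0, 0, 0, 0, 0, 0, 0], [0, 0, 0, 0, 0, 0, 0], [0, 0, 0, 0, 0, 0, 0], [0, 0, 0, 0, 0, 0, 0], [0, 0, 0, 0, 0, -0.1, 0], [0, 0, 0, 0, 0, -0.2, 0], [0, 0, 0, 0, 0, -0.2, 0], [0, 0, 0, 0, 0, -0.2, 0], [0, 0, 0, 0, 0, -0.2, 0], [0, 0, 0, 0, 0, 0, 0]]])

```text
clock: 16.3
eef_pos: [654.5, -153.9, 296.1]
tool_rot: [3.133, 0.311, 0.826]
force: [0.5, 0.2, -0.1]
width: 85.1
gripper_force: 0.0
```

Run:
```python
from arm import *
import itertools
s=st()
p=ctrl.get_image('wrist');S=ctrl.get_image('scene')
im=p['img'].copy()
f=np.array([628.1,-182,88.]);K=kR(-42,0)
for c in itertools.product((-10,10),(-50,50),(104,)):
    u=proj(p,f+K@np.array(c));cv2.circle(im,tuple(int(round(v)) for v in u),2,(255,0,0),-1)
a=np.hstack([im,S['img'][240:420,140:380].repeat(2,0).repeat(2,1)[:420-60] if 0 else cv2.resize(S['img'][230:410,160:400],(560,420))])
cv2.imwrite('pics/e.png',cv2.resize(a[:,:,::-1],None,fx=.714,fy=.714))
```

```text
16.3 [ 654.5 -153.9  296.1] [3.133 0.311 0.826] q [-0.395  0.96   1.161  1.212 -0.545  1.493 -0.125] F [ 0.5  0.2 -0.1] w 85.1 0.0
```

View pics/e.png

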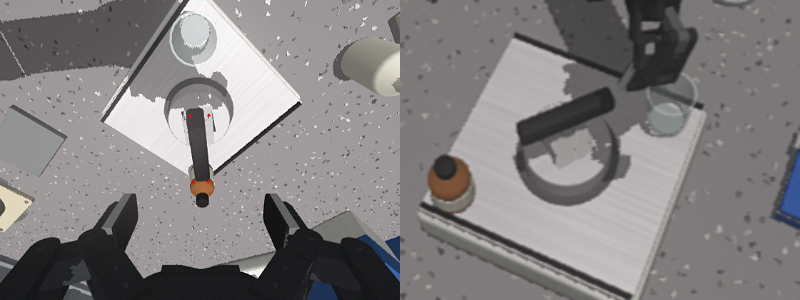

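The picture shows the knob standing in the boss, and the beaker and bottle undisturbed. The predicted bar corners at about (190–208,116) are a few px off the seen bar end at (185–203,108), so I check depth and tilt numerically.

Run:
```python
from arm import *
import itertools
P={n:ctrl.get_image(n) for n in('scene','wrist')};obs={}
for n,p in P.items():
    g=p['img'].max(2);m=(g<55).astype(np.uint8)
    if n=='wrist': m[255:]=0
    k,l,stt,ce=cv2.connectedComponentsWithStats(m)
    pred=np.array(proj(p,[628.1,-182,180]))
    i=min((np.hypot(*(ce[i]-pred)),i) for i in range(1,k) if stt[i,4]>150)[1]
    ys,xs=np.where(l==i);print(n,pred.round(),stt[i],ce[i].round(1),cv2.minAreaRect(np.c_[xs,ys].astype(np.float32)))
    for z in(88,96,114):
      for yaw in(-42,-46,-50):
        h=np.array([proj(p,np.array([628.1,-182,z])+kR(yaw,0)@np.array([a*10,b*50,92+c*12.])) for a,b,c in itertools.product((-1,1),repeat=3)]).astype(np.float32)
        print(z,yaw,np.r_[h.min(0),h.max(0)-h.min(0)].round(),np.round(h.mean(0),1))
```

```text
scene [260. 299.] [231 283  58  34 659] [261.7 298.7] ((259.2535705566406, 299.5672302246094), (14.219112396240234, 60.39671325683594), 66.97450256347656)
88 -42 [229. 281.  62.  35.] [259.7 298.8]
88 -46 [228. 283.  63.  31.] [259.8 298.8]
88 -50 [228. 285.  63.  28.] [259.8 298.8]
96 -42 [228. 279.  63.  35.] [259.6 296.8]
96 -46 [228. 281.  63.  32.] [259.7 296.7]
96 -50 [228. 283.  63.  28.] [259.8 296.7]
114 -42 [227. 274.  64.  36.] [259.5 292. ]
114 -46 [227. 276.  65.  32.] [259.5 292. ]
114 -50 [227. 278.  65.  28.] [259.6 291.9]
wrist [283. 207.] [275 209  23  46 402] [287.6 242.9] ((285.2637939453125, 231.9844970703125), (45.098514556884766, 21.43353843688965), 86.633544921875)
88 -42 [270. 149.  26. 108.] [283.2 202. ]
88 -46 [270. 148.  31. 109.] [283.6 202. ]
88 -50 [266. 148.  39. 110.] [284.  202.1]
96 -42 [269. 153.  27. 110.] [283.3 207.3]
96 -46 [269. 153.  32. 111.] [283.7 207.3]
96 -50 [266. 152.  40. 112.] [284.1 207.4]
114 -42 [269. 164.  29. 115.] [283.5 220.1]
114 -46 [269. 163.  34. 115.] [283.9 220.1]
114 -50 [265. 163.  43. 116.] [284.4 220.2]
```

Both views match the knob fully home: foot at z 88, centre within 1 px, yaw about -42°. I hand in.

```bash
python3 -c "
from cell import ctrl
print(ctrl.finish_job())"
```

```text
the job is handed in; nothing more can be done
None
```

I lifted the knob out of its rest, seated it fully in the boss socket and turned it clockwise until it hit the stop (torque jumped to 2.8 N m), then released it and handed the job in; the camera check showed it standing home, but the hand-in returned no verdict.

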